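# Close the twist-lock pigment canister over its nested pot

### The job

Put the blue hood over the white pot that stands nested in the blue canister base and close the canister: find where the hood drops into its notches, press it down against the sprung seal and turn it clockwise (seen from above) until it is fully locked. Let go and leave the closed canister standing; do not knock the palette, the glass or the ink bottle.

Things in the scene. Friction and masses are not known exactly. Their poses are not given: they have to be found in the camera images.
- hood_center (a point): Blue metal hood, a hollow round shell open at the bottom, 0.18-0.28 kg, standing mouth down on the table. Outside diameter 89 mm, inside 81 (mouth flared to 95 outside, 87 inside), shell 90 mm tall, inside depth 84; with the grip bar on its roof 122 mm tall in all. Point: on its axis, half-way up (61 mm above the mouth rim, 61 below the bar's top); z up, x along the bar.
- hood_bar (a point): Wooden grip bar on the hood's flat roof: 60 mm long along x, 14 mm wide along y, 32 mm tall. Point: its centre, on the hood's axis, 16 mm above the roof, 16 below the bar's top, 106 mm above the mouth rim.
- hood_mouth (a point): Centre of the hood's mouth, level with its rim; the lowest 5 mm flare out as a lead-in. Inside the shell three lugs stick 7 mm inwards, 120 degrees apart, one on the +x side; each spans 20 degrees and lies 6 to 12 mm above the rim.
- base: Lower shell of the canister, fixed to the table. Origin: on its axis, on the table surface; z up. Dark wooden foot 128 mm in diameter, 12 mm thick; above it a blue shell 89 mm in diameter up to a shoulder 55 mm above the table; an aluminium neck 64 mm in diameter rises from there to 75 mm. Its orientation says nothing about the notches.
- flange (a point): Centre of the neck's top, 75 mm above the table. The top 6 mm is a flange 77 mm in diameter with three notches 120 degrees apart, each 32 degrees wide. Their angle differs each time and is NOT given by any pose. At a wrong angle the hood's lugs rest on the flange (rim 69 mm above the table); turned to the notches the hood falls 6 mm by its own weight; their walls then block turning.
- seal (a point): Centre of the top of the sprung black rubber seal, 8 mm above the shoulder, 63 mm above the table. It carries the rim of a hood dropped into the notches. Pressed 6.5 to 8 mm down (4 N at first, 7 N at the bottom) the hood's lugs pass below the flange and it turns clockwise 0.9 to 1.2 rad to a firm stop. Let go, it rises to a rim height of about 57 mm if locked, 63 mm if not.
- lock_ring (a joint): Hidden locking ring in the neck that the hood's lugs carry round once they are below the flange, with some free play; friction about 0.1 N m, it stays where it is left. Radians, 0 = open, 0.9 = locked at its stop; grows as the hood is turned clockwise seen from above.
- pot_center (a point): White ceramic pot nested loosely in the base, inside the neck: 54 mm in diameter, 100 mm tall, its top 122 mm above the table. This point is on its axis, half-way up.
- palette_center (a point): Bystander: white ceramic palette lying flat, 130 x 210 x 19 mm, with coloured wells. Point: its centre.
- glass_center (a point): Bystander: empty drinking glass, 88 mm in diameter, 80 mm tall, with a brush leaning in it that reaches 150 mm high. Point: half-way up on its axis.
- ink_center (a point): Bystander: amber bottle of ink, 44 mm in diameter, 85 mm tall. Point: half-way up on its axis.
Not all that is in view belongs to the job. Leave any black look-alike of the part that bears pot_center alone. What is shaped like the part that bears hood_center but pink is not meant.

How it is judged:
On the way:
1. the hood stands upright over the pot on the neck, not yet turned (horizontal distance between hood_center and base below 0.006 m and z of hood_center in the frame of base below 0.134 m and angle between hood_center's own z axis and vertical below 0.08 rad and value of joint lock_ring below 0.3 rad), for 0.1 s.
At the end, for the whole second after the job is handed in: The hood is centred on the base (within 5 mm) and upright (within 0.05 rad), its rim no more than 4.5 mm above the shoulder, held down by the lock with the locking ring turned to at least 0.75 rad of its 0.9; the pot is still nested in the base; the hood is released (value of joint lock_ring above 0.75 rad and horizontal distance between hood_center and base below 0.005 m and z of hood_center in the frame of base below 0.1205 m and angle between hood_center's own z axis and vertical below 0.05 rad and horizontal distance between pot_center and base below 0.006 m and z of pot_center in the frame of base below 0.077 m); the robot touches nothing.
It fails at once if the palette, glass or ink bottle is pushed more than 25 mm (distance of any of palette_center, glass_center, ink_center from where it was at the start of the episode above 0.025 m).
It fails at once if the pot is tipped or pulled out of the base (angle between pot_center's own z axis and vertical above 0.35 rad or z of pot_center in the frame of base above 0.1 m).
It also fails if it takes over 72 s, if anything falls off the work surface, if the arm or the gripper's body presses on something with over 40 N, if the wrist force passes 120 N, or if a joint passes its speed limit or range.

### The arm

A 7-joint arm with a two-finger parallel gripper is mounted at the origin on the work surface. World frame = base frame: x ahead of the robot, y to its left, z up, the work surface at z = 0. Lengths are in m, angles in rad, forces in N, time in s.
With the tool pointing down it reaches from about 0.425 to 0.925 m from the base axis. Payload 6.8 kg.
Tool frame: the origin (TCP) lies on the front face of the gripper's body, between the roots of the fingers; the fingertips stand 73 mm ahead of it and the grasp point (between the pads) lies 54 mm ahead of it (env.nose_length is the distance from the TCP to the fingertips, in m); z points along the fingers, y is the direction in which the jaws open and shut (so a half turn about z gives the same grasp; the last joint's range is limited). The gripper opens to 85 mm and grips with 20 to 120 N. Pads are 22 mm wide; open, the fingers measure 114 mm over their backs; the gripper's body (76 mm by 85 mm) begins 54 mm behind the grasp point. The pads swing forward as they close: fully open they stand 13 mm farther back than shut.
Start: joints at [-1.415, 0.477, 0.022, 1.555, -0.011, 1.109, -0.083], TCP at [0.176, 0.652, 0.304] pointing down, gripper open.
Joint ranges: [-2.96, 2.96], [-0.34, 2.1], [-1.41, 1.46], [0.24, 2.44], [-1.37, 4.51], [0.17, 1.92], [-2.96, 2.96]. Speed limits (rad/s): [2.39, 2.39, 3.14, 3.14, 3.14, 3.14, 3.14].

### API

Orientations are given as a unit quaternion [w, x, y, z].
In Python, from cell import env, kin, camera, calibration, job gives the robot as it stands. The module is installed in compiled form; this text tells all that it offers. Calls block until the motion is done:
- env.reach(position, orientation): joint-space move of the TCP to a pose.
- env.movel(position, velocity=0.15, rot=None, stop_force=None): straight line of the TCP; rot=None keeps the orientation; velocity is the mean speed in m/s. With stop_force (N) it stops when the force on the tool has changed by that much, and returns True; else False.
- env.goto_joints(angles): joint-space move.
- env.grip(opening, f_grip=None): finger opening in m; f_grip is the grip in N (None keeps the last); returns when the fingers have stopped.
- env.dwell(seconds).
- kin.inverse_kinematics(position, orientation): joint angles nearest the present ones, or None.
- env.get_state(): the state.
- camera(name): name is "side" or "top" or "wrist"; returns (picture, depth): 420x560x3 uint8, blue, green, red; 420x560 float32, m along the optical axis (not along the pixel's ray), 0 where there is no reading.
- calibration(name): a dict with "fx", "fy", "cx", "cy" (pixels), "rvec" (rotation vector, rad) and "tvec" (3), from world to camera coordinates, as OpenCV has them. Camera axes: x right, y down, z forward; pixel columns grow to the right and rows downward; lengths in m; the calibration is good to about 2 mm. The wrist camera is an equidistant fisheye: a pixel r from the principal point sees the ray r / f radians off the axis. A picture is of the moment at which its call begins: read the wrist's pose just before it. calibration takes no time and is no camera call; for the wrist camera it gives the pose at the moment of the call.
A pose or a line that the arm cannot do raises env.PlanningError and nothing moves.
- job.job_done(): hands the job in, once; it reports no verdict.
The state is a dict: "time": time; "qpos": joint angles; "joint_velocities": joint speeds; "joint_torque": joint torques, N m; "tcp_pos": TCP position; "orientation": TCP orientation; "force": force on the tool from outside, world axes, zero at the start; "torque": the same for the moment, N m; "opening": finger opening in m.
Only numpy, scipy, OpenCV 4.12 (cv2) and the standard library are available. Lean on these libraries where they do the work, as an engineer would, in place of code of your own. Each camera call takes 0.05 s, during which the arm holds its last target.

## Working session

There is one attempt and no reset: what is moved stays moved. The work goes in short steps, each a Python script; the robot and the scene stay as the last script left them, time stands still between calls to the robot, and variables do not carry over. Pictures are saved under pics/ and viewed, and the job is handed in when it is done.

```bash
mkdir -p pics; ls
python3 - <<'E'
from cell import env, kin, camera, calibration, job
import cv2,numpy as np
s=env.get_state();print(s)
for n in("side","top","wrist"):
    im,d=camera(n);cv2.imwrite(f"pics/{n}0.png",im);np.save(f"pics/{n}0.npy",d);print(n,calibration(n))
E
```

```text
pics
{'time': 0.0, 'qpos': array([-1.41509204,  0.47781584,  0.0223345 ,  1.55646699, -0.01151677,
        1.10932835, -0.08308464]), 'joint_velocities': array([ 0.000313  , -0.0011294 ,  0.0010873 , -0.00011965, -0.00163168,
       -0.00116595,  0.00120645]), 'joint_torque': array([-8.48282161e-04, -5.96439171e+01,  1.60766032e+00, -2.81199825e+01,
        1.24586993e-02,  9.53846611e-03,  6.30708456e-06]), 'tcp_pos': array([0.17588537, 0.65118992, 0.30290839]), 'orientation': array([-6.24475171e-05,  1.31503104e-01,  9.91315308e-01, -9.43243967e-04]), 'force': array([ 0.61588203, -0.56288269, -0.07328536]), 'torque': array([-0.01046197,  0.06895178, -0.07043333]), 'opening': 0.0854820947774435}
side {'fx': 480.9731572662298, 'fy': 480.9731572662298, 'cx': 274.8406714692999, 'cy': 207.68166716751807, 'rvec': array([ 2.37557251, -0.56512273,  0.2368186 ]), 'tvec': array([-0.46587319,  0.25960145,  1.0729891 ])}
top {'fx': 417.38346778740754, 'fy': 417.38346778740754, 'cx': 286.1420236927792, 'cy': 210.99810986300008, 'rvec': array([ 2.12954558, -2.1453705 ,  0.23820104]), 'tvec': array([0.02878162, 0.57380711, 0.93000628])}
wrist {'fx': 325.19226210127806, 'fy': 325.19226210127806, 'cx': 277.17981962948517, 'cy': 214.30527783841592, 'rvec': array([-2.29736592, -1.75773704, -0.26157925]), 'tvec': array([-0.67477424, -0.03668199,  0.3811999 ])}
```

View pics/top0.png

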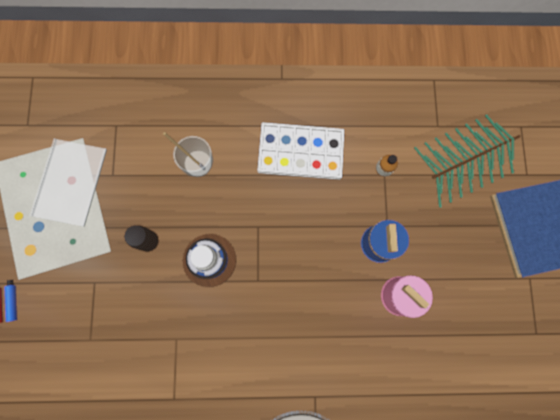

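View pics/side0.png

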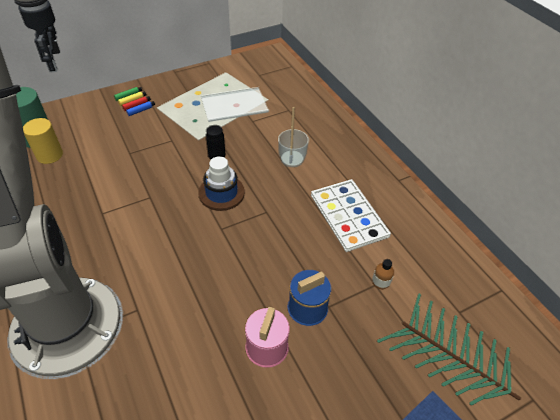

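View pics/wrist0.png

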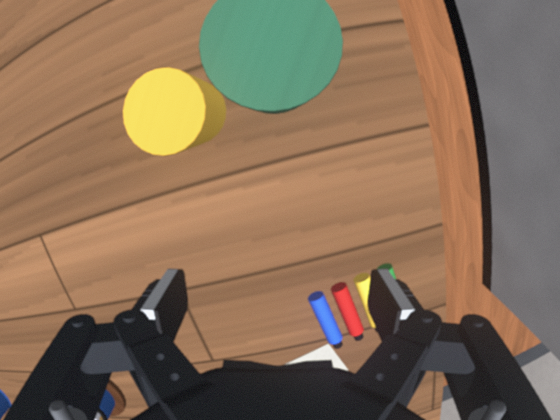

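The top view shows the blue hood at about (388,241), with its bar at (393,237). The base with the white pot is at (207,259), the pink decoy at (408,297) and the black look-alike at (140,238). Next I'll measure the hood and the base.

```bash
cat > h.py <<'E'
from cell import env, kin, camera, calibration, job
import cv2,numpy as np
from scipy.spatial.transform import Rotation as R
def cam(c):
    if isinstance(c,str): c=calibration(c)
    Rm=cv2.Rodrigues(c["rvec"])[0]; return c,Rm,c["tvec"]
def rays(c,px,fish=False):
    c,Rm,t=cam(c);px=np.atleast_2d(px).astype(float)
    d=np.c_[(px[:,0]-c["cx"])/c["fx"],(px[:,1]-c["cy"])/c["fy"],np.ones(len(px))]
    if fish:
        r=np.hypot(d[:,0],d[:,1]);s=np.where(r>1e-9,np.sin(r)/np.maximum(r,1e-9),1)
        d=np.c_[d[:,0]*s,d[:,1]*s,np.cos(r)]
    return -Rm.T@t, d@Rm
def plane(c,px,z,fish=False):
    o,d=rays(c,px,fish); return o+d*((z-o[2])/d[:,2])[:,None]
def cloud(c,depth,mask,fish=False):
    v,u=np.nonzero(mask&(depth>0));o,d=rays(c,np.c_[u,v],fish)
    cc,Rm,t=cam(c); zc=d@Rm.T[:,2] if False else (d@Rm[2]); return o+d*(depth[v,u]/zc)[:,None],np.c_[u,v]
def circ(P):
    P=np.asarray(P);A=np.c_[2*P[:,:2],np.ones(len(P))];s=np.linalg.lstsq(A,(P[:,:2]**2).sum(1),rcond=None)[0]
    return s[:2],np.sqrt(s[2]+s[:2]@s[:2])
def down(yaw): # jaws (tool y) along world angle yaw+90 => tool x at angle yaw; z down
    c,s=np.cos(yaw),np.sin(yaw)
    q=R.from_matrix(np.array([[c,s,0],[s,-c,0],[0,0,-1]])).as_quat(); return q[[3,0,1,2]]
E
python3 - <<'E'
from h import *
for n in("top","side"):
    im=cv2.imread(f"pics/{n}0.png");d=np.load(f"pics/{n}0.npy")
    hsv=cv2.cvtColor(im,cv2.COLOR_BGR2HSV)
    P,uv=cloud(n,d,np.ones(d.shape,bool))
    img=np.zeros(d.shape+(3,));img[uv[:,1],uv[:,0]]=P
    Z=img[...,2];H,S,V=cv2.split(hsv)
    table=np.median(Z[d>0]);print(n,"table z",table, "cam",rays(n,[[0,0]])[0])
    box={"top":(360,215,415,270),"side":(285,265,335,325)}[n]
    m=np.zeros(d.shape,bool);m[box[1]:box[3],box[0]:box[2]]=1
    bar=m&(Z>.105)&(H<35)&(S>60)&(V>100)
    print("bar px",bar.sum(),"zmax",np.percentile(Z[bar],[5,50,95]))
    P_=img[bar&(Z>.117)];print("bar top mean",P_.mean(0));
    r=cv2.minAreaRect((P_[:,:2]*1e4).astype(np.float32));b=cv2.boxPoints(r)/1e4;print(r,b)
    roof=m&(abs(Z-.09)<.004);Q=img[roof];print("roof",len(Q),Q.mean(0))
    hp=cv2.convexHull((Q[:,:2]*1e5).astype(np.float32))[:,0]/1e5;print("roof circ",circ(hp))
    box={"top":(175,225,245,290),"side":(195,150,250,212)}[n]
    m=np.zeros(d.shape,bool);m[box[1]:box[3],box[0]:box[2]]=1
    for lo,hi,nm in((.115,.13,"pottop"),(.07,.08,"flange"),(.05,.066,"seal/shoulder"),(.009,.016,"foot")):
        k=m&(Z>lo)&(Z<hi);Q=img[k]
        if len(Q)<5: print(nm,len(Q));continue
        hp=cv2.convexHull((Q[:,:2]*1e5).astype(np.float32))[:,0]/1e5
        print(nm,len(Q),Q.mean(0),"circ",circ(hp),"mec",np.array(cv2.minEnclosingCircle((Q[:,:2]*1e3).astype(np.float32))[0]))
    x=im[box[1]-10:box[3]+10,box[0]-10:box[2]+10];cv2.imwrite(f"pics/base_{n}.png",cv2.resize(x,None,fx=6,fy=6,interpolation=cv2.INTER_CUBIC))
E
```

```text
top table z 0.0004150299444232175 cam [0.38978749 0.058145   1.01964677]
bar px 205 zmax [0.10721862 0.12212874 0.12516471]
bar top mean [ 0.50188649 -0.20547088  0.12253292]
((5023.7255859375, -2056.7275390625), (574.3955078125, 125.00506591796875), 1.0030663013458252) [[ 0.47354776 -0.19992623]
 [ 0.4737666  -0.2124248 ]
 [ 0.53119737 -0.21141928]
 [ 0.5309785  -0.1989207 ]]
roof 915 [ 0.50223861 -0.20441871  0.09054697]
roof circ (array([ 0.50328455, -0.20676974]), np.float64(0.044328795695822674))
pottop 390 [0.46458493 0.20844091 0.12078522] circ (array([0.46468001, 0.20886708]), np.float64(0.0233405461156786)) mec [464.75717163 208.74450684]
flange 308 [0.46361579 0.20515262 0.07520645] circ (array([0.46551718, 0.20871818]), np.float64(0.03814174397219168)) mec [465.63989258 208.80653381]
seal/shoulder 458 [0.46268852 0.20340217 0.06092189] circ (array([0.46524334, 0.2084375 ]), np.float64(0.04587257898993537)) mec [465.67358398 208.73468018]
foot 843 [0.45955576 0.198352   0.01242554] circ (array([0.46551891, 0.20844496]), np.float64(0.0633269619473526)) mec [465.37084961 208.
[... 428 characters left out ...]
92523  0.09036968]
roof circ (array([ 0.4771394, -0.2188957]), np.float64(0.0637068777471929))
pottop 201 [0.46238309 0.20860347 0.12115572] circ (array([0.46320034, 0.20970633]), np.float64(0.023492686593341895)) mec [463.3494873  209.09213257]
flange 193 [0.45953472 0.19716051 0.0750843 ] circ (array([0.4633054 , 0.21027486]), np.float64(0.03825858825642218)) mec [462.89825439 210.2409668 ]
seal/shoulder 270 [0.45513215 0.1896573  0.05996486] circ (array([0.46350751, 0.21052348]), np.float64(0.04609553358558051)) mec [463.50222778 210.08547974]
foot 477 [0.45720057 0.19273562 0.01256631] circ (array([0.47982103, 0.25191472]), np.float64(0.09471814187122303)) mec [464.79699707 257.83319092]
```

```bash
python3 -c "
import cv2
a=cv2.imread('pics/top0.png')
cv2.imwrite('pics/base_top.png',cv2.resize(a[215:300,165:255],None,fx=7,fy=7,interpolation=2)[:600])
cv2.imwrite('pics/hood_top.png',cv2.resize(a[205:275,345:430],None,fx=8,fy=8,interpolation=2))"
```

```text
(no output)
```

View pics/base_top.png

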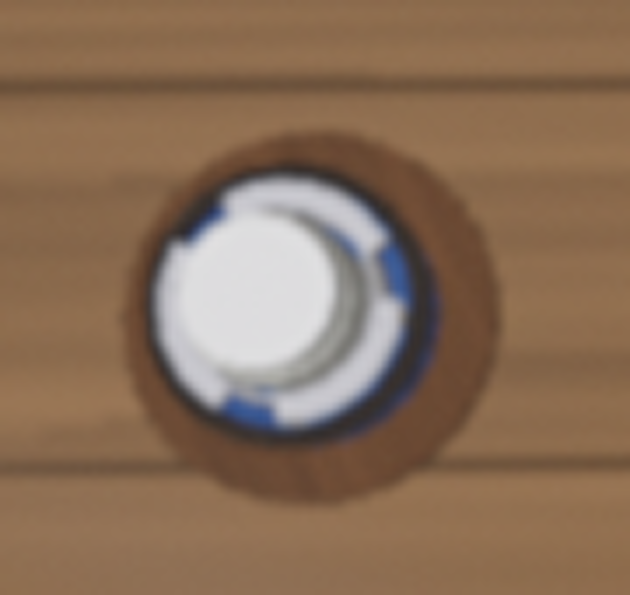

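View pics/hood_top.png

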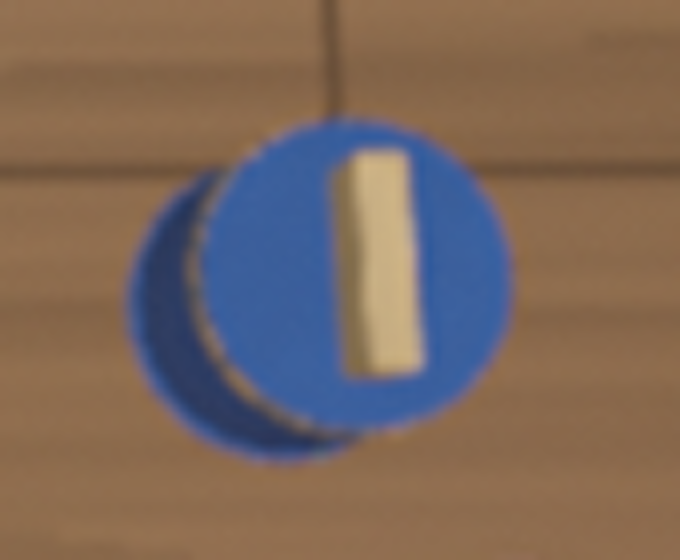

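The base crop shows three blue notches in the flange, at roughly (203,222), (395,272) and (248,410). I can get their angles from this picture. I'll compute them along with the bar angle and the wrist camera offset.

Run:
```python
from h import *
im=cv2.imread("pics/top0.png");hsv=cv2.cvtColor(im,cv2.COLOR_BGR2HSV)
c=calibration("top");Rm=cv2.Rodrigues(c["rvec"])[0]
K=np.array([[c["fx"],0,c["cx"]],[0,c["fy"],c["cy"]],[0,0,1]])
ctr=np.array([.4655,.2087])
a=np.radians(np.arange(0,360,1))
sat=[]
for r in(.0355,.0365,.037):
    P=np.c_[ctr[0]+r*np.cos(a),ctr[1]+r*np.sin(a),np.full(360,.075)]
    uv=cv2.projectPoints(P,c["rvec"],c["tvec"],K,None)[0][:,0].astype(np.float32)
    s=cv2.remap(hsv[...,1],uv[:,0].reshape(-1,1),uv[:,1].reshape(-1,1),cv2.INTER_LINEAR)[:,0]
    sat.append(s); b=s>110
    e=np.nonzero(b!=np.roll(b,1))[0];print(r,[(int(x),"on" if b[x] else "off") for x in e], s.min(),s.max())
# bar edges direction by PCA on colour
q=calibration("wrist");o,d=rays(q,[[q["cx"],q["cy"]]],True)
s=env.get_state();Rt=R.from_quat(s["orientation"][[1,2,3,0]])
print("cam in tool",Rt.inv().apply(o-s["tcp_pos"]),"axis in tool",Rt.inv().apply(d[0]),"tool x world",Rt.apply([1,0,0]))
for nm,px in(("black",(142,240)),("glass",(193,158)),("ink",(388,163)),("pink",(408,297))): print(nm,plane("top",[px],.05)[0])
for yaw in np.radians([0,90,180,-90]):
  for p in((.5022,-.2055,.17),(.4645,.209,.2)):
    k=kin.inverse_kinematics(np.array(p),down(yaw));print(np.degrees(yaw),p,None if k is None else np.round(k,2))
```

```text
0.0355 [(39, 'on'), (42, 'off'), (45, 'on'), (46, 'off'), (276, 'on'), (294, 'off')] 6 138
0.0365 [(156, 'on'), (174, 'off'), (273, 'on'), (295, 'off')] 6 146
0.037 [(156, 'on'), (175, 'off'), (272, 'on'), (295, 'off')] 6 150
cam in tool [ 0.07598679  0.00073587 -0.07092151] axis in tool [-2.93210154e-01 -5.91771975e-04  9.56047831e-01] tool x world [-9.65415820e-01  2.60714956e-01 -7.78758971e-05]
black [0.5079696  0.35814392 0.05      ]
glass [0.70554123 0.24733755 0.05      ]
ink [ 0.6928958  -0.22551061  0.05      ]
pink [ 0.37231565 -0.25371459  0.05      ]
0.0 (0.5022, -0.2055, 0.17) [-0.38  0.59  0.88  2.03 -0.63  0.81 -0.7 ]
0.0 (0.4645, 0.209, 0.2) [-1.11  0.41  0.71  2.08 -0.38  0.78 -1.74]
90.0 (0.5022, -0.2055, 0.17) [-0.25  0.52  0.68  2.02 -0.47  0.76  0.72]
90.0 (0.4645, 0.209, 0.2) [-0.92  0.37  0.46  2.07 -0.24  0.76 -0.31]
180.0 (0.5022, -0.2055, 0.17) [-0.31  0.55  0.77  2.03 -0.54  0.78  2.36]
180.0 (0.4645, 0.209, 0.2) [-0.72  0.34  0.21  2.06 -0.1   0.75  1.12]
-90.0 (0.5022, -0.2055, 0.17) [-0.57  0.87  1.27  2.04 -1.    1.05 -1.93]
-90.0 (0.4645, 0.209, 0.2) [-0.44  0.34 -0.13  2.04  0.06  0.76  2.54]
```

The notches sit at about 44.5° modulo 120° in the world frame. I'll take a close wrist view of the base to refine this, then one of the hood.

Run:
```python
from h import *
env.reach(np.array([.4645,.155,.30]),down(np.pi/2))
c=calibration("wrist");im,d=camera("wrist");cv2.imwrite("pics/wb.png",im);np.savez("pics/wb.npz",d=d,**c)
env.reach(np.array([.5522,-.2055,.32]),down(np.pi))
c=calibration("wrist");im,d=camera("wrist");cv2.imwrite("pics/wh.png",im);np.savez("pics/wh.npz",d=d,**c)
s=env.get_state();print(s["time"],s["qpos"],s["tcp_pos"])
```

```text
4.325 [-0.17420265  0.35080568  0.5450797   1.77796498 -0.20493724  1.0695516
  2.01478538] [ 0.55244141 -0.20465395  0.31989944]
```

View pics/wb.png

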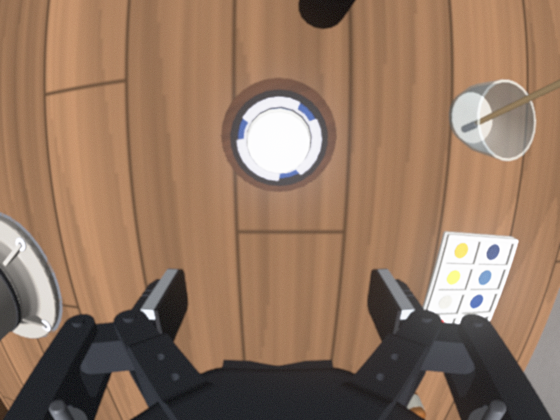

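View pics/wh.png

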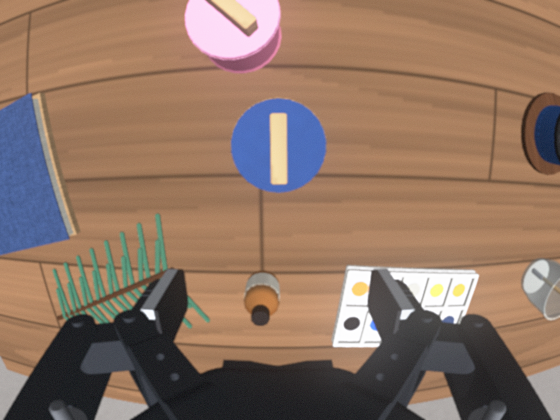

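In the wrist views, the base is at (279,138) with blue notches at about (306,112), (243,129) and (288,177). The hood is at (279,145) with its bar upright in the picture.

Run:
```python
from h import *
z=dict(np.load("pics/wb.npz"));im=cv2.imread("pics/wb.png");hsv=cv2.cvtColor(im,cv2.COLOR_BGR2HSV);H,S,V=cv2.split(hsv)
def big(m,lo):
    n,l,st,ce=cv2.connectedComponentsWithStats(m.astype(np.uint8));i=1+np.argmax(st[1:,4]);return (l==i)
sub=np.zeros(S.shape,bool);sub[70:200,215:345]=1
# pixels of notch: blue
bl=sub&(H>95)&(H<130)&(S>120)&(V>60)
n,l,st,ce=cv2.connectedComponentsWithStats(bl.astype(np.uint8))
P,uv=cloud(z,z["d"],sub,True)
img=np.full(S.shape+(3,),np.nan);img[uv[:,1],uv[:,0]]=P;Z=img[...,2]
for lo,hi,nm in((.115,.13,"pot"),(.071,.08,"flange"),(.05,.067,"seal"),(.009,.016,"foot")):
    Q=img[sub&(Z>lo)&(Z<hi)];hp=cv2.convexHull((Q[:,:2]*1e5).astype(np.float32))[:,0]/1e5
    print(nm,len(Q),np.median(Q[:,2]),circ(hp),np.array(cv2.minEnclosingCircle((Q[:,:2]*1e3).astype(np.float32))[0]))
ctr=None
w=sub&(S<70)&(V>110)&(Z<.09)   # aluminium flange
Q=plane(z,np.argwhere(sub&(S<70)&(V>110))[:,::-1],.075,True)
hp=cv2.convexHull((Q[:,:2]*1e5).astype(np.float32))[:,0]/1e5;ctr,r=circ(hp);print("white ring",ctr,r)
for i in range(1,n):
    if st[i,4]>=8:
        p=plane(z,np.argwhere(l==i)[:,::-1],.072,True)[:,:2]-ctr
        a=np.degrees(np.arctan2(p[:,1],p[:,0]))%120;print(st[i,4],ce[i],"r",np.hypot(*p.T).mean(),"ang%120",a.min(),a.mean(),a.max())
z=dict(np.load("pics/wh.npz"));im=cv2.imread("pics/wh.png");hsv=cv2.cvtColor(im,cv2.COLOR_BGR2HSV);H,S,V=cv2.split(hsv)
sub=np.zeros(S.shape,bool);sub[85:205,220:340]=1
blue=big(sub&(H>95)&(H<130)&(S>120),0)
c=cv2.findContours(blue.astype(np.uint8),cv2.RETR_EXTERNAL,cv2.CHAIN_APPROX_NONE)[0][0][:,0]
print("roof",circ(plane(z,c,.09,True)))
bar=big(sub&(H>10)&(H<30)&(V>190)&(S<160)&(S>50),0)
p=plane(z,np.argwhere(bar)[:,::-1],.122,True)[:,:2]
r=cv2.minAreaRect((p*1e4).astype(np.float32));print("bar",r,p.mean(0));w_,v=np.linalg.eigh(np.cov(p.T));print(np.degrees(np.arctan2(*v[::-1,1])))
```

```text
pot 2928 0.12157985777949719 (array([0.46400093, 0.21330959]), np.float64(0.023733550454475925)) [463.98309326 213.27168274]
flange 1722 0.07591569370909762 (array([0.46459304, 0.21297155]), np.float64(0.03821774236792158)) [464.55584717 212.85992432]
seal 2339 0.06350765973248157 (array([0.46462242, 0.21309112]), np.float64(0.046222445566184496)) [464.57034302 212.95365906]
foot 2873 0.012849598839835163 (array([0.46463698, 0.21307501]), np.float64(0.06362124463164066)) [464.69857788 213.15348816]
white ring [0.46609836 0.21148239] 0.042970160591930616
58 [305.84482759 111.51724138] r 0.035501312990601136 ang%120 36.568103338176556 48.88065635755395 60.61867194703995
44 [241.81818182 128.31818182] r 0.03706790433456664 ang%120 32.298435441953046 42.51773629819419 53.91809025164386
roof (array([ 0.5026567 , -0.20295449]), np.float64(0.04275634049874355))
bar ((5025.544921875, -2029.9873046875), (578.3359985351562, 130.98306274414062), 0.24604222178459167) [ 0.5022303  -0.20281451]
-179.23627905918434
```

Run:
```python
from h import *
z=dict(np.load("pics/wb.npz"));im=cv2.imread("pics/wb.png");hsv=cv2.cvtColor(im,cv2.COLOR_BGR2HSV);H,S,V=cv2.split(hsv)
ctr=np.array([.4646,.2130])
sub=np.zeros(S.shape,bool);sub[70:200,215:345]=1
bl=sub&(H>95)&(H<130)&(S>120)&(V>60)
n,l,st,ce=cv2.connectedComponentsWithStats(bl.astype(np.uint8))
for i in range(1,n):
    if st[i,4]>=5:
      for zz in(.055,.075):
        p=plane(z,np.argwhere(l==i)[:,::-1],zz,True)[:,:2]-ctr
        a=np.degrees(np.arctan2(p[:,1],p[:,0]))%360;print(zz,st[i,4],ce[i],"r",np.hypot(*p.T).mean(),"ang",a.min(),a.mean(),a.max())
cv2.imwrite("pics/wbz.png",cv2.resize(im[70:200,215:345],None,fx=4.6,fy=4.6,interpolation=2))
s=env.get_state();print(s["time"],s["tcp_pos"],s["force"],s["opening"])
```

```text
0.055 58 [305.84482759 111.51724138] r 0.03670833194795889 ang 31.611623486571407 44.18512398485053 56.30248809046176
0.075 58 [305.84482759 111.51724138] r 0.03517997225221169 ang 33.39638054125249 45.69720866575348 57.51139079238609
0.055 44 [241.81818182 128.31818182] r 0.03685658589115709 ang 154.7560050387063 165.72798227790415 177.6744312292107
0.075 44 [241.81818182 128.31818182] r 0.034922905240936004 ang 153.05796997943608 163.8340302547501 175.7398087504291
4.325 [ 0.55244141 -0.20465395  0.31989944] [0.65944047 0.31870599 0.61692965] 0.08560023101346674
```

View pics/wbz.png

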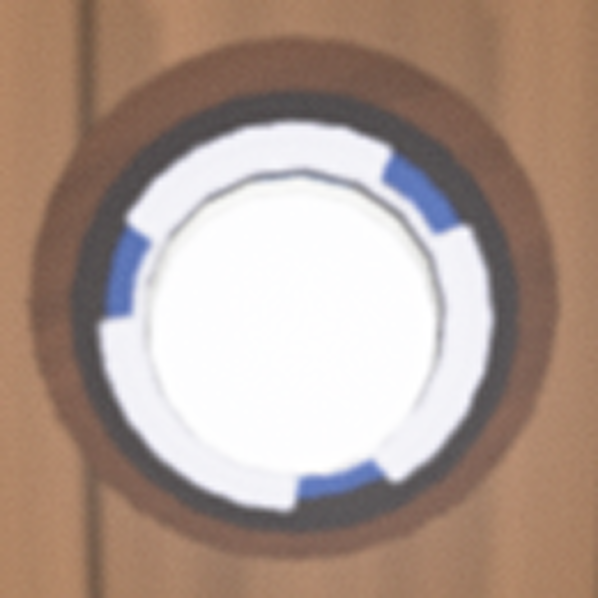

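The notch centres come out at about 45° modulo 120°, and both views agree. Now I'll grasp the hood's bar.

Run:
```python
from h import *
p=np.array([.5022,-.2047,.22])
env.reach(p,down(np.pi))
s=env.get_state();print(s["tcp_pos"]-p)
b=env.movel(np.array([.5022,-.2047,.168]),velocity=.1,stop_force=10);print("stop",b)
im,_=camera("wrist");cv2.imwrite("pics/g0.png",im)
env.grip(.008,f_grip=80)
s=env.get_state();print(s["time"],s["tcp_pos"],s["opening"],s["force"])
im,_=camera("wrist");cv2.imwrite("pics/g1.png",im)
```

```text
[1.15538121e-03 3.96304017e-05 8.89713023e-04]
stop False
6.225 [ 0.50227494 -0.20469212  0.16811808] 0.013042770477138747 [-0.31099001  0.61104774  1.50842546]
```

View pics/g1.png

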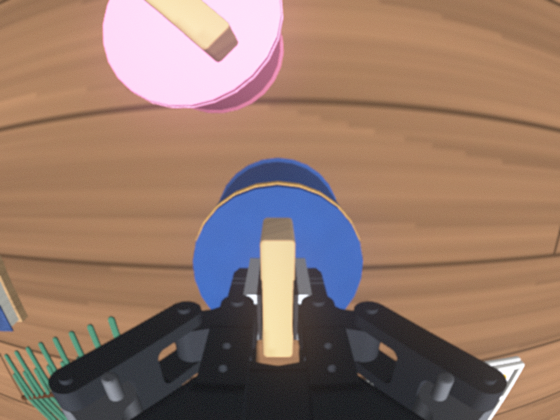

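Run:
```python
from h import *
im=cv2.imread("pics/g1.png");g=cv2.cvtColor(im,cv2.COLOR_BGR2HSV)
print([tuple(int(v) for v in g[r,278]) for r in range(214,246,3)],[(r,tuple(int(v) for v in g[r,278])) for r in range(345,364,2)])
print(plane("wrist",[[278,239],[278,356]],.122,True), env.get_state()["tcp_pos"])
env.movel(np.array([.5022,-.2047,.335]),velocity=.15)
s=env.get_state();print(s["opening"],s["force"],s["tcp_pos"])
im,d=camera("top");cv2.imwrite("pics/lift.png",im)
env.movel(np.array([.4645,.2105,.335]),velocity=.2)
s=env.get_state();print(s["time"],s["opening"],s["force"],s["tcp_pos"],s["qpos"])
for n in("top","side","wrist"):
    im,d=camera(n);cv2.imwrite(f"pics/{n}1.png",im);np.save(f"pics/{n}1.npy",d)
```

```text
[(110, 156, 195), (115, 85, 156), (15, 73, 130), (15, 69, 141), (15, 69, 136), (15, 70, 139), (14, 72, 141), (15, 76, 144), (15, 73, 151), (19, 81, 234), (21, 73, 243)] [(345, (22, 74, 247)), (347, (21, 76, 247)), (349, (22, 73, 247)), (351, (21, 76, 247)), (353, (21, 74, 248)), (355, (22, 77, 248)), (357, (15, 106, 198)), (359, (13, 112, 164)), (361, (13, 110, 170)), (363, (14, 108, 174))]
[[ 0.47236646 -0.20345437  0.122     ]
 [ 0.53194191 -0.20345543  0.122     ]] [ 0.50228888 -0.20471125  0.16813962]
0.012936851508959337 [-0.12250252  0.42067026 -2.69977436] [ 0.50169328 -0.20445242  0.33401368]
9.825 0.012881696155824823 [-0.74959939 -0.46067178 -2.88380978] [0.46470125 0.2095743  0.33500383] [-0.78771622  0.1704117   0.27489444  1.92304023 -0.05262693  1.05513517
  1.07874811]
```

View pics/side1.png

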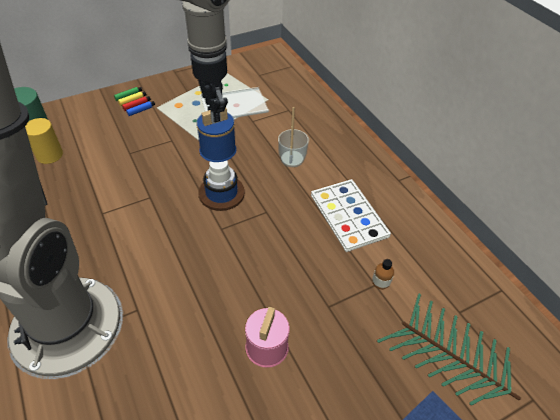

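View pics/top1.png

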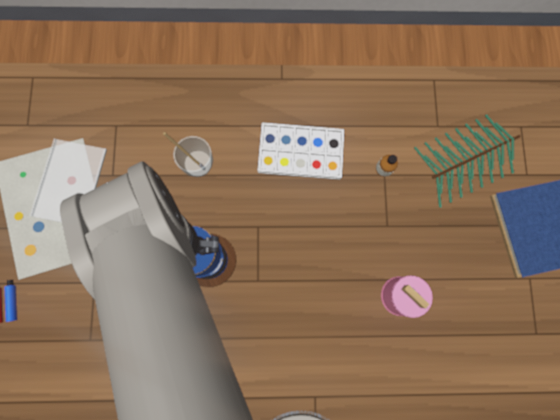

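The hood is held and centred: the bar midpoint is within 0.1 mm of the tool axis. The side view shows it right over the pot at about (217,140). I'll rotate it to the first notch candidate and come down gently.

```bash
cat >> h.py <<'E'
def st(tag=""):
    s=env.get_state();q=s["orientation"];x=R.from_quat(q[[1,2,3,0]]).apply([1,0,0])
    print(tag,"t%.2f"%s["time"],"tcp",np.round(s["tcp_pos"]*1e3,2),"yaw %.2f"%(np.degrees(np.arctan2(x[1],x[0]))%360),"F",np.round(s["force"],2),"T",np.round(s["torque"],3),"op %.2f"%(s["opening"]*1e3));return s
E
python3 - <<'E'
from h import *
B=(.464,.2108)
env.movel(np.array([*B,.335]),rot=down(np.radians(165)));st("rot")
env.dwell(.3);st("settled")
b=env.movel(np.array([*B,.262]),velocity=.12,stop_force=5);st(f"stop {b}")
for z in (.252,.245,.241):
    b=env.movel(np.array([*B,z]),velocity=.05,stop_force=5);st(f"stop {b}")
    if b:break
for n in("side","wrist"):
    im,d=camera(n);cv2.imwrite(f"pics/{n}2.png",im);np.save(f"pics/{n}2.npy",d)
E
```

```text
rot t10.38 tcp [464.03 210.68 335.03] yaw 165.16 F [ 0.05  0.64 -3.28] T [ 0.022 -0.005 -0.003] op 12.31
settled t10.68 tcp [464.02 210.74 334.98] yaw 165.04 F [ 0.05  0.35 -2.18] T [-0.048  0.02  -0.048] op 12.54
stop False t11.44 tcp [464.44 210.96 262.55] yaw 165.00 F [-0.66 -0.66 -1.31] T [-0.013  0.015 -0.037] op 12.48
stop False t11.79 tcp [463.87 210.72 251.86] yaw 165.00 F [-0.02  0.05 -2.01] T [-0.027  0.029 -0.086] op 12.40
stop False t12.08 tcp [463.78 210.69 244.6 ] yaw 165.00 F [-0.63 -0.35 -2.53] T [-0.031 -0.012 -0.006] op 12.79
stop False t12.33 tcp [463.86 210.75 240.76] yaw 165.00 F [ 0.22  0.86 -2.4 ] T [-0.014 -0.021  0.001] op 12.86
```

View pics/wrist2.png

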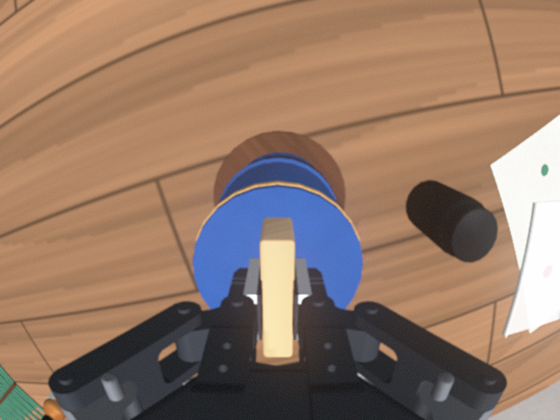

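View pics/side2.png

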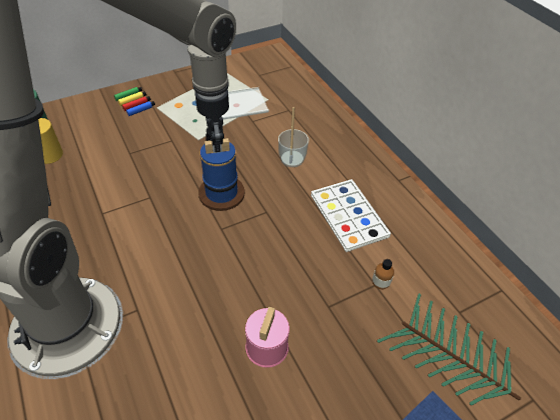

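The wrist view shows the hood (columns 194–362) centred over the foot (214–346). I'll keep going down onto the flange while watching the force.

Run:
```python
from h import *
B=(.464,.2108)
for z in (.238,.236,.234,.232,.230):
    b=env.movel(np.array([*B,z]),velocity=.02,stop_force=6);st(f"{z} stop {b}")
    if b:break
```

```text
0.238 stop False t12.73 tcp [463.93 210.76 237.84] yaw 165.00 F [ 0.33  0.27 -2.64] T [ 0.02  -0.035  0.012] op 12.85
0.236 stop False t12.98 tcp [464.36 211.   237.07] yaw 164.99 F [-2.85  0.12  7.82] T [-0.409  0.718 -0.049] op 12.49
0.234 stop False t13.23 tcp [464.65 211.02 236.97] yaw 164.98 F [-8.58 -3.89 25.43] T [-1.119  2.118 -0.01 ] op 12.64
0.232 stop False t13.48 tcp [464.92 211.03 236.84] yaw 164.97 F [-13.95  -5.48  44.67] T [-1.793  3.538 -0.027] op 12.52
0.23 stop False t13.73 tcp [465.85 211.56 236.68] yaw 165.00 F [-17.27  -7.3   59.41] T [-2.072  4.056  0.281] op 12.86
```

The hood rests on the flange with TCP at 0.237 (rim 69 mm), so the lug sits at the other end of the bar. I'll lift slightly, turn to the other candidate (225°) and lower in small steps. I'll check the force myself this time, because the stop threshold never triggered.

Run:
```python
from h import *
B=(.464,.2108)
env.movel(np.array([*B,.243]),velocity=.05);st("up")
for y in (185,205,225): env.movel(np.array([*B,.243]),rot=down(np.radians(y)))
env.dwell(.3);s0=st("rot");print(s0["qpos"])
for z in (.240,.238,.237,.236,.235,.234,.233,.232,.231):
    env.movel(np.array([*B,z]),velocity=.02);s=st(f"{z}")
    if s["force"][2]-s0["force"][2]>9: break
```

```text
up t14.14 tcp [463.81 210.79 242.55] yaw 165.01 F [ 0.43 -0.79 -4.3 ] T [ 0.038 -0.011 -0.024] op 12.77
rot t15.94 tcp [463.95 210.85 242.99] yaw 224.95 F [ 1.17 -0.47 -3.37] T [-0.017  0.054 -0.048] op 12.45
[-0.62738635  0.27860035  0.09270762  2.01305601 -0.03380442  0.85138218
  1.83936286]
0.24 t16.24 tcp [463.86 210.75 239.77] yaw 224.99 F [-0.39 -0.87 -2.49] T [ 0.021  0.005 -0.034] op 12.90
0.238 t16.49 tcp [463.91 210.76 237.86] yaw 225.00 F [ 0.34  0.16 -2.72] T [ 0.054 -0.024 -0.   ] op 12.87
0.237 t16.74 tcp [463.97 210.79 236.95] yaw 225.00 F [-0.15 -1.07 -2.8 ] T [-0.008 -0.005 -0.013] op 12.23
0.236 t16.99 tcp [463.94 210.79 235.95] yaw 225.00 F [ 0.44 -1.13 -3.02] T [ 0.037 -0.031 -0.031] op 12.73
0.235 t17.24 tcp [463.95 210.79 234.91] yaw 225.00 F [-0.52 -0.07 -3.5 ] T [0.014 0.005 0.011] op 12.49
0.234 t17.49 tcp [463.95 210.81 233.93] yaw 225.00 F [ 0.34  0.61 -3.03] T [-0.025 -0.016  0.038] op 12.60
0.233 t17.74 tcp [463.96 210.79 232.91] yaw 225.00 F [ 0.07  0.3  -2.36] T [-0.039 -0.034  0.066] op 12.80
0.232 t17.99 tcp [463.96 210.77 231.92] yaw 225.00 F [ 0.63 -0.1  -3.48] T [-0.025  0.011 -0.024] op 12.47
0.231 t18.24 tcp [464.17 210.82 231.23] yaw 224.99 F [-0.79 -0.42 -0.64] T [-0.003  0.098  0.037] op 12.57
```

It dropped into the notches, touching the seal at 0.231 (rim 63 mm) with no lateral force. Next I press down 7.3 mm and turn clockwise.

Run:
```python
from h import *
B=(.464,.2108)
for z in (.228,.226,.2245,.2238):
    env.movel(np.array([*B,z]),velocity=.02);s=st(f"{z}")
    if s["force"][2]>20: break
else:
    for y in np.arange(220,194,-5):
        env.movel(np.array([*B,.2238]),rot=down(np.radians(y)));s=st(f"yaw {y}")
        if abs(s["torque"][2])>1.2 or s["force"][2]>30: break
```

```text
0.228 t18.54 tcp [464.15 210.81 228.11] yaw 225.00 F [-0.79 -0.94  1.54] T [-0.132  0.132  0.015] op 12.63
0.226 t18.79 tcp [464.16 210.81 226.04] yaw 225.00 F [-0.12 -0.35  3.66] T [-0.181  0.137 -0.01 ] op 12.52
0.2245 t19.04 tcp [464.14 210.81 224.54] yaw 225.00 F [-0.01 -1.29  3.51] T [-0.135  0.053  0.054] op 12.67
0.2238 t19.29 tcp [464.12 210.79 223.84] yaw 225.00 F [ 0.15 -1.7   3.46] T [-0.194  0.02   0.055] op 12.43
yaw 220 t19.54 tcp [463.88 211.12 223.83] yaw 220.13 F [-1.22 -0.7   3.46] T [ 0.155  0.292 -0.065] op 13.05
yaw 215 t19.79 tcp [464.06 211.14 223.9 ] yaw 215.20 F [-0.79  0.25  4.67] T [ 0.409  0.228 -0.051] op 12.71
yaw 210 t20.04 tcp [464.05 211.17 223.9 ] yaw 210.23 F [-0.45  1.49  4.31] T [ 0.577  0.26  -0.013] op 12.77
yaw 205 t20.29 tcp [464.03 211.15 223.89] yaw 205.24 F [-1.82  2.03  3.68] T [0.769 0.296 0.031] op 12.69
yaw 200 t20.54 tcp [464.04 211.18 223.89] yaw 200.25 F [-1.28  2.41  3.62] T [ 0.992  0.27  -0.038] op 12.58
yaw 195 t20.79 tcp [464.05 211.17 223.89] yaw 195.25 F [-1.7   3.7   3.27] T [1.251 0.339 0.037] op 13.16
```

The hood is turning under the flange with low axial torque. I'll continue to the stop.

Run:
```python
from h import *
B=(.464,.2108)
for y in list(range(190,170,-5))+list(range(172,149,-2)):
    env.movel(np.array([*B,.2238]),rot=down(np.radians(y)));s=st(f"yaw {y}")
    if abs(s["torque"][2])>1. or np.linalg.norm(s["force"])>30: break
```

```text
yaw 190 t21.04 tcp [464.08 211.17 223.89] yaw 190.26 F [-2.13  4.42  4.2 ] T [1.468 0.311 0.053] op 12.60
yaw 185 t21.29 tcp [464.14 211.21 223.93] yaw 185.20 F [-1.02  4.37  3.96] T [1.569 0.235 0.074] op 12.46
yaw 180 t21.54 tcp [464.23 211.11 223.94] yaw 180.14 F [-1.05  5.59  2.71] T [1.561 0.093 0.017] op 12.37
yaw 175 t21.79 tcp [464.34 211.02 223.98] yaw 175.10 F [-0.04  5.34  4.77] T [ 1.529 -0.038  0.063] op 12.62
yaw 172 t22.04 tcp [464.39 211.01 224.01] yaw 172.09 F [-0.69  4.23  3.38] T [ 1.568 -0.122  0.024] op 12.73
yaw 170 t22.29 tcp [464.41 210.96 224.01] yaw 170.09 F [-0.56  4.71  3.72] T [ 1.548 -0.145  0.163] op 12.67
yaw 168 t22.54 tcp [464.57 211.24 224.05] yaw 168.11 F [1.12 4.95 4.08] T [ 1.719 -0.23   0.168] op 12.39
yaw 166 t22.79 tcp [464.58 211.68 224.1 ] yaw 166.23 F [0.49 6.14 2.79] T [ 1.852 -0.388  0.787] op 12.81
yaw 164 t23.04 tcp [464.59 211.72 224.1 ] yaw 164.39 F [0.8  5.81 1.73] T [ 1.772 -0.502  1.569] op 12.77
```

The torque climbs steeply after a turn of about 60.6° (1.06 rad), so this is the firm stop. I'll ease the twist and height, release, retreat and check.

Run:
```python
from h import *
B=(.464,.2108)
env.movel(np.array([*B,.2238]),rot=down(np.radians(163)));st("push")
env.movel(np.array([*B,.2238]),rot=down(np.radians(166)));st("relax")
env.movel(np.array([*B,.2252]),velocity=.02);st("rise")
env.grip(.04);st("open")
p=env.get_state()["tcp_pos"]
env.movel(np.array([p[0],p[1],.30]),velocity=.1)
im,d=camera("wrist");c=calibration("wrist");cv2.imwrite("pics/wend.png",im);np.savez("pics/wend.npz",d=d,**c)
env.movel(np.array([p[0],p[1],.36]),velocity=.15)
env.reach(np.array([.5,-.02,.40]),down(np.radians(166)));st("away")
for n in("top","side"):
    im,d=camera(n);cv2.imwrite(f"pics/{n}3.png",im);np.save(f"pics/{n}3.npy",d)
```

```text
push t23.29 tcp [464.6  211.73 224.11] yaw 163.46 F [0.92 5.19 2.69] T [ 1.684 -0.467  1.893] op 12.59
relax t23.54 tcp [464.55 211.65 224.1 ] yaw 166.24 F [0.81 6.39 2.49] T [ 1.897 -0.329  0.71 ] op 12.55
rise t23.79 tcp [464.32 211.75 225.01] yaw 166.24 F [ 1.6   7.68 -1.3 ] T [ 2.03  -0.607  0.704] op 12.56
open t24.17 tcp [463.82 209.71 224.83] yaw 165.96 F [-0.74 -0.16  0.01] T [ 0.063  0.034 -0.032] op 40.22
away t26.60 tcp [499.84 -18.28 399.16] yaw 166.11 F [-0.14  0.25 -0.48] T [ 0.043 -0.029  0.024] op 39.91
```

View pics/wend.png

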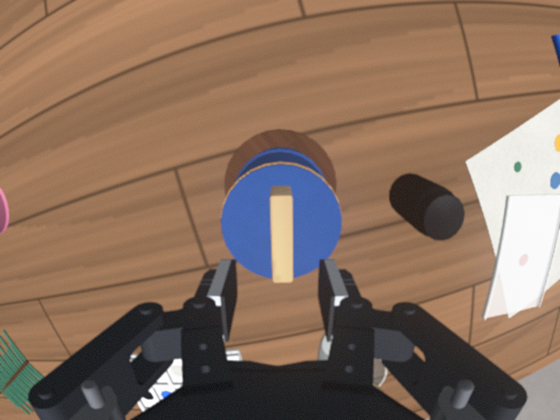

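View pics/side3.png

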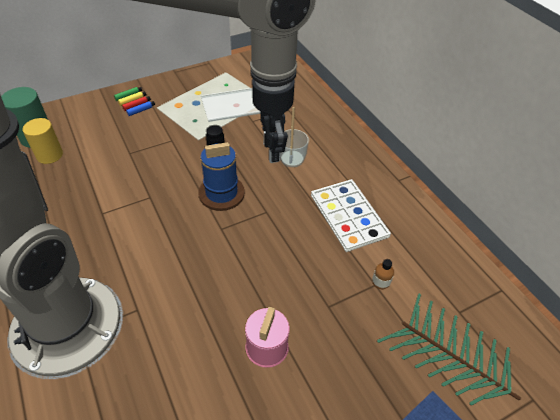

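View pics/top3.png

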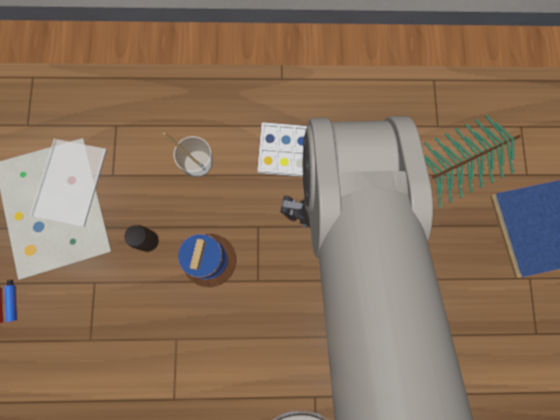

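The canister looks closed. The top view shows the hood at (202,257), and the glass, the visible part of the palette and the ink bottle (side view) are unmoved. Now I'll check its height, tilt and centring.

Run:
```python
from h import *
im=cv2.imread("pics/wend.png");z=dict(np.load("pics/wend.npz"));
def chk(nm,c,im,d,box,fish):
    hsv=cv2.cvtColor(im,cv2.COLOR_BGR2HSV);H,S,V=cv2.split(hsv)
    m=np.zeros(d.shape,bool);m[box[1]:box[3],box[0]:box[2]]=1
    P,uv=cloud(c,d,m,fish);I=np.full(d.shape+(3,),np.nan);I[uv[:,1],uv[:,0]]=P;Z=I[...,2]
    k=m&(abs(Z-.147)<.006)&(H>95)&(H<130);Q=I[k]
    hp=cv2.convexHull((Q[:,:2]*1e5).astype(np.float32))[:,0]/1e5
    A=np.c_[Q-Q.mean(0)];n=np.linalg.lstsq(np.c_[A[:,:2],np.ones(len(A))],A[:,2],rcond=None)[0]
    print(nm,"roof z",np.median(Q[:,2]),"tilt",n[:2],"circ",circ(hp),len(Q))
    b=m&(Z>.17)&(H<35)&(V>150);p=I[b];print(" bar z",np.median(p[:,2]),p.mean(0))
    w,v=np.linalg.eigh(np.cov(p[:,:2].T));print(" yaw",np.degrees(np.arctan2(*v[::-1,1]))%180)
    f=m&(abs(Z-.012)<.003);F=I[f];hp=cv2.convexHull((F[:,:2]*1e5).astype(np.float32))[:,0]/1e5;print(" foot",circ(hp),len(F))
    t=~m if 0 else (np.abs(Z)<.004);print(" table",np.nanmedian(Z[t]))
chk("wrist",z,im,z["d"],(205,115,355,295),True)
chk("top","top",cv2.imread("pics/top3.png"),np.load("pics/top3.npy"),(170,220,245,295),False)
chk("side","side",cv2.imread("pics/side3.png"),np.load("pics/side3.npy"),(192,138,250,212),False)
```

```text
wrist roof z 0.1477358325477144 tilt [-0.00090088 -0.00135925] circ (array([0.46441397, 0.21262878]), np.float64(0.04403834567246981)) 8700
 bar z 0.17964104913799073 [0.46240746 0.21315968 0.17960935]
 yaw 166.96098942660137
 foot (array([0.46472722, 0.21276613]), np.float64(0.06381627727243809)) 2461
 table 0.0007265138049446507
top roof z 0.14743225466543736 tilt [0.00239189 0.00185328] circ (array([0.46467383, 0.20825086]), np.float64(0.043983406615406846)) 1142
 bar z 0.1793135165926325 [0.46430012 0.20873803 0.17914232]
 yaw 166.88159942727052
 foot (array([0.46558257, 0.20831265]), np.float64(0.06324849846750448)) 632
 table 0.0003187786652945057
side roof z 0.14759240554899444 tilt [0.00037338 0.00785205] circ (array([0.46465271, 0.2110572 ]), np.float64(0.04439141021493613)) 385
 bar z 0.17966290147087827 [0.46451022 0.21009828 0.17968745]
 yaw 168.30425093953502
 foot (array([0.46338708, 0.20996335]), np.float64(0.06327720184231285)) 412
 table 0.0007135588110944724
```

All three views put the rim at about 57.5 mm, the locked height. It would be 63 mm if unlocked. The hood is upright and centred within about 1.5 mm in every view, so I'm handing in.

```bash
python3 -c "
from h import *
job.job_done();st('done')"
```

```text
the job is handed in; nothing more can be done
the job is handed in; nothing more can be done
```

The canister is closed and the job is handed in; the last robot time I logged was 26.6 s of the 72 s allowed. The hand-in reports no verdict.

**What I did:** I gripped the hood by its bar and carried it over the pot. At my first notch angle (yaw 165°) it rested on the flange. At 225° it dropped into the notches, at a rim height of 63 mm. I pressed it down about 7.3 mm and turned it clockwise to a firm stop, roughly 1.0–1.06 rad. I then let go and moved the arm clear.

**Last checks:**
- **Lock:** the rim stands at about 57.5 mm in all three views, which is the locked height. The twisting moment rose from about 0.1 to 1.9 N m at the stop. I could not read the locking ring itself.
- **Fit:** the hood's tilt is 0.008 rad or less. It is centred on the base within about 1.7 mm in every view.
- **Bystanders:** the glass, the ink bottle and the palette look unmoved by eye; I did not measure them. The pot is hidden under the hood, so I did not check it directly.

**What disagreed or went wrong:**
- **Camera positions:** the cameras differed by up to 4 mm on the base's y position. I aimed at a value between them.
- **Force stop:** on the first try the force stop did not trigger, so I pressed the wrongly turned hood on the flange with about 59 N at the wrist. That is below the 120 N limit, and I backed off at once.
- **Final angle:** after release the bar stood at about 167° (168° in the side view), while the tool had reached 163.5° at the stop. I put this down to give in the grip.

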